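Level the rocking inspection stage

TASK

The white inspection stage on the repair bench rocks on its feet because one of its four corner levelling screws has been backed off: the one whose bar-shaped head stands askew. Turn that screw clockwise (seen from above) until its bar lies parallel to the stage's long edges like the other three, so that all four feet carry the stage and it sits level, then let go. Do not push the stage away from its place.

Things in the scene. Friction and masses are not known exactly. Their poses are not given: they have to be found in the camera images.
- stage: White plate 210 x 170 x 22 mm, 2.5 kg, loose, on four rubber feet; a flat grey socket ring at its +x end. Origin: under its centre at foot level; x along the long edges, z up; top face at 44 mm. Steel bar-headed screws stand at the corners, x +-85, y +-65 mm; the one at +x, +y is backed off. The others, with dark lock nuts, are fixed. Any yaw; at first it leans 1 to 2 degrees.
- screw (a joint): Turn of the backed-off screw, rad, growing clockwise from above, -1.6 to 0.9. 0: bar along the stage's x, foot as long as the others. At v the bar stands v clockwise of that. Starts at -1.35 to -0.75. Each rad clockwise puts its foot 2.5 mm down, lifting that corner and its bar as much; past 0 the stage rocks the other way. Needs about 0.1 N m; stays where left.
- screw_grip (a point): Point on the backed-off screw's axis at the height to grip, 72 mm above the stage's origin. Fixed in the stage, with the stage's axes: it does not turn with the screw. The head: an upright bar 36 mm long, 12 mm wide, 54 to 84 mm above the origin, on a collar 24 mm across and 10 mm high that stands on the plate.
- far_foot: Springy rubber foot, 22 mm across, under the stage's opposite corner (-x, -y), pressed in by up to 1 mm under load. Origin: its lowest point. It hangs 0.5 to 2.5 mm in the air until the screw is nearly set, then stands on the table and carries its share, about 5 N when the screw is at 0.

How it is judged:
At the end, for the whole second after the job is handed in: The screw's bar is parallel to the stage's long edges within 0.25 rad (14 degrees), the far foot carries at least 1 N, the stage is level within 0.01 rad, at rest, and within 30 mm of where it stood at the start (value of joint screw between -0.25 and 0.25 rad and contact force between far_foot and anything else above 1 N and angle between stage's own z axis and vertical below 0.01 rad and distance of stage from where it was at the start of the episode below 0.03 m and linear speed of stage below 0.01 m/s); the robot touches nothing.
It fails at once if the stage is pushed more than 40 mm from its place (distance of stage from where it was at the start of the episode above 0.04 m).
It fails at once if the stage is tipped by more than 8 degrees (angle between stage's own z axis and vertical above 0.14 rad).
It also fails if it takes over 29 s, if anything falls off the work surface, if the arm or the gripper's body presses on something with over 40 N, if the wrist force passes 120 N, or if a joint passes its speed limit or range.

ROBOT

A 6-joint arm with a two-finger parallel gripper is mounted at the origin on the work surface. World frame = base frame: x ahead of the robot, y to its left, z up, the work surface at z = 0. Lengths are in m, angles in rad, forces in N, time in s.
With the tool pointing down it reaches from about 0.35 to 0.975 m from the base axis. Payload 4.9 kg.
Tool frame: the origin (TCP) lies at the very end of the fingers, on their centre line; the grasp point (between the pads) lies 19 mm behind it; x points along the fingers, y is the direction in which the jaws open and shut, and the axes are right-handed (so a half turn about x gives the same grasp; the last joint's range is limited). The gripper opens to 85 mm and grips with 20 to 120 N. Pads are 22 mm wide; open, the fingers measure 114 mm over their backs; the gripper's body (76 mm by 85 mm) begins 54 mm behind the grasp point. The pads swing forward as they close: fully open they stand 13 mm farther back than shut.
Start: joints at [-0.119, 0.053, 1.613, -0, 1.476, -0.119], TCP at [0.625, 0, 0.231] pointing down, gripper open.
Joint ranges: [-3.01, 3.01], [-1.01, 2.22], [0.06, 2.58], [-1.02, 4.17], [0.09, 2.62], [-3.14, 3.14]. Speed limits (rad/s): [2.57, 2.57, 3.14, 3.14, 3.14, 3.14].

INTERFACE

Orientations are given as a rotation vector (axis times angle).
In Python, from station import ctrl gives the robot as it stands. The module is installed in compiled form; this text tells all that it offers.
- The arm moves only by the shell command python3 -m handwheel 'ROWS' [FORCE]. ROWS is JSON, one flat list of numbers, 7 for each row, row after row: the opening, from 0 (shut) to 1 (fully open), then the shift along the tool's x, y, z in m, then the turn, a rotation vector about the tool's x, y, z in degrees. A call has 1 to 12 rows; each row is the pose to reach, as a shift and turn from the pose commanded when the call began, along the tool's axes at that moment; what a row does not reach only later rows make up. A row lasts 1/12 s, in which the tool goes at most 41.7 mm and 7.16 degrees, less where a joint would pass 70% of its speed; a pose out of reach is approached as far as the arm can. A call with a gripper value outside its range is refused whole. The fingers move at their own pace and stop on an object; FORCE is the grip in N (left out, the last holds). Time passes only in rows, so rows that repeat a pose let the fingers close. It gives the time, the measured TCP pose, the force and the opening at its end, in the units of the state.
- ctrl.get_obs(): the state, without advancing time (a new reading comes with each control period).
- ctrl.get_image(name): name is "scene" or "side" or "wrist"; returns (picture, depth): 480x640x3 uint8, blue, green, red; 480x640 float32, m along the optical axis (not along the pixel's ray), 0 where there is no reading.
- ctrl.camera_params(name): a dict with "fov_y" (degrees; the focal length in pixels is half the picture's height over the tangent of half this angle, whatever the lens; pixels are square), "cx", "cy" (the principal point, pixels), "R" (3x3) and "t" (3): a world point X has camera coordinates R X + t; the wrist camera has in their place "hand_eye" (4x4, takes a point from camera to tool coordinates, whose origin is the TCP and whose axes are the tool frame's). Camera axes: x right, y down, z forward; pixel columns grow to the right and rows downward; lengths in m; the calibration is good to about 2 mm. A picture is of the moment at which its call begins: read the wrist's pose just before it. camera_params takes no time and is no camera call.
- ctrl.finish_job(): hands the job in, once; it reports no verdict.
The state is a dict: "t": time; "q": joint angles; "dq": joint speeds; "effort": joint torques, N m; "tool_pos": TCP position; "tool_rot": TCP orientation; "contact_force": force on the tool from outside, world axes, zero at the start; "wrist_torque": the same for the moment, N m; "opening": finger opening in m.
Only numpy, scipy, OpenCV 4.12 (cv2) and the standard library are available. Lean on these libraries where they do the work, as an engineer would, in place of code of your own. Each camera call takes 0.05 s, during which the arm holds its last target.

## Working session

There is one attempt and no reset: what is moved stays moved. The work goes in short steps, Python scripts to look and compute and a shell command to move; the robot and the scene stay as the last step left them, time stands still between calls to the robot, and variables do not carry over. Pictures are saved under pics/ and viewed, and the job is handed in when it is done.

```bash
mkdir -p pics
python3 - <<'E'
from station import ctrl
import cv2,numpy as np
o=ctrl.get_obs();print(o)
for n in ("scene","side","wrist"):
    im,d=ctrl.get_image(n);cv2.imwrite(f"pics/{n}0.png",im);np.savez(f"pics/{n}0.npz",im=im,d=d)
    print(n,ctrl.camera_params(n))
E
```

```text
{'t': 0.0, 'q': array([-1.19021134e-01,  5.33760852e-02,  1.61429778e+00, -4.92675929e-08,
        1.47598220e+00, -1.18982356e-01]), 'dq': array([-0.00130256,  0.00124286,  0.00228762,  0.00095915,  0.00028379,
        0.00104999]), 'effort': array([ 2.70554956e-04, -3.93670499e+01, -3.70175600e+01, -1.62778279e-04,
        6.93513779e-03, -6.06393527e-06]), 'tool_pos': array([6.24380109e-01, 6.13237644e-05, 2.30048832e-01]), 'tool_rot': array([ 1.20843913,  1.2108703 , -1.21062096]), 'contact_force': array([ 0.34157955, -0.55803312, -0.06602245]), 'wrist_torque': array([ 0.00490833, -0.01601354,  0.03368203]), 'opening': 0.08559432189090574}
scene {'fov_y': 43.55793290494992, 'cx': 318.58189396621435, 'cy': 241.95655417936015, 'R': array([[-0.54882449,  0.8359279 ,  0.00402806],
       [ 0.71355924,  0.47098318, -0.51865987],
       [-0.4354594 , -0.28177898, -0.85497118]]), 't': array([ 0.28892903, -0.37622161,  1.09983832])}
side {'fov_y': 57.746348508814165, 'cx': 318.9021409364175, 'cy': 240.17370309564072, 'R': array([[ 0.91613094, -0.40085132,  0.00472448],
       [-0.23795868, -0.55325467, -0.79830128],
       [ 0.32261396,  0.73022427, -0.60223977]]), 't': array([-0.53072865,  0.21953344,  0.46795898])}
wrist {'fov_y': 58.05680779796959, 'cx': 326.7657467695789, 'cy': 242.15837827901478, 'hand_eye': array([[-1.20267736e-04, -3.20114499e-01,  9.47378854e-01,
        -1.42429140e-01],
       [ 9.99999329e-01, -1.13019468e-03, -2.54939243e-04,
        -4.61676083e-05],
       [ 1.15233229e-03,  9.47378187e-01,  3.20114420e-01,
        -8.31727413e-02],
       [ 0.00000000e+00,  0.00000000e+00,  0.00000000e+00,
         1.00000000e+00]])}
```

View pics/scene0.png

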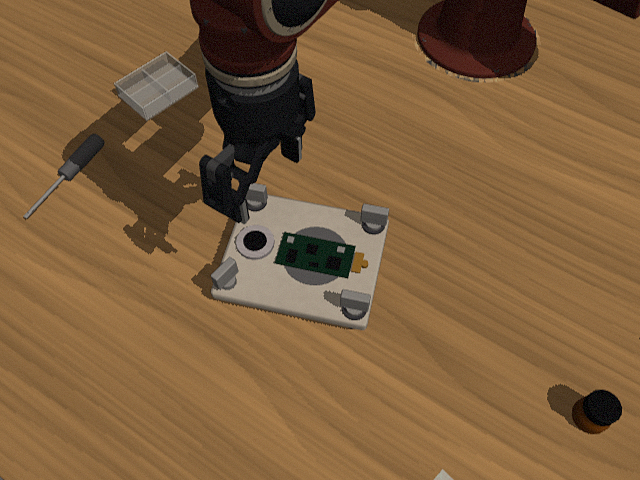

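View pics/side0.png

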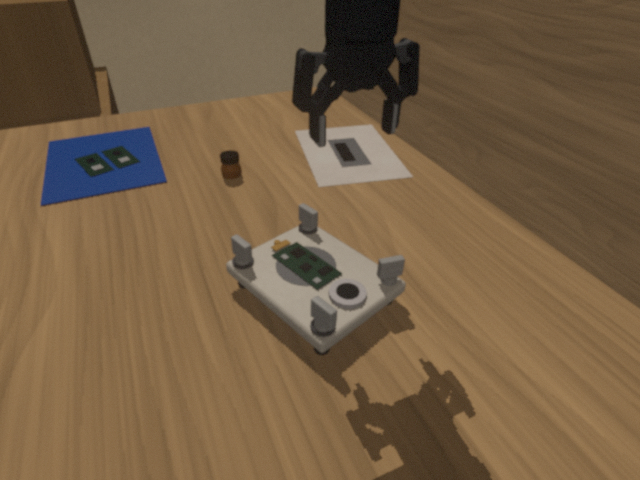

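View pics/wrist0.png

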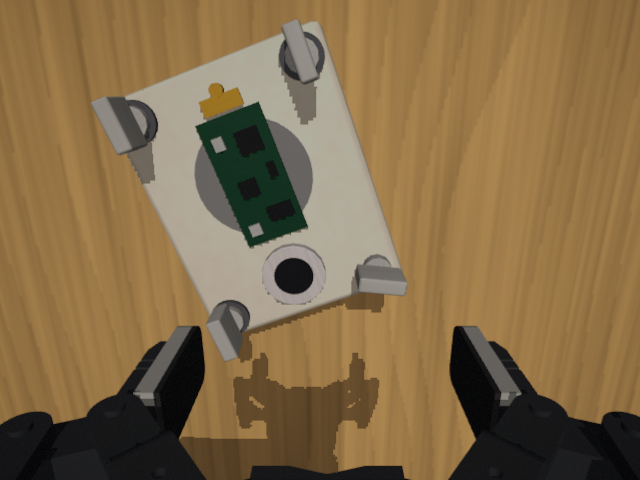

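The askew bar is at wrist (381,280), scene (224,273) and side (390,268). The other three bars run along the long edges, and the socket ring marks the +x end. Next I measure with depth.

```bash
cat > h.py <<'E'
import numpy as np,cv2
from scipy.spatial.transform import Rotation as Ro
from station import ctrl
def cloud(n,d,o):
    p=ctrl.camera_params(n);f=240/np.tan(np.radians(p["fov_y"]/2))
    v,u=np.mgrid[:480,:640]
    X=np.stack([(u-p["cx"])/f*d,(v-p["cy"])/f*d,d],-1)
    if n=="wrist":
        H=p["hand_eye"];X=X@H[:3,:3].T+H[:3,3]
        return X@Ro.from_rotvec(o["tool_rot"]).as_matrix().T+o["tool_pos"]
    return (X-p["t"])@p["R"]
def bars(W,d,lo,hi,box):
    m=(d>0)&(W[...,2]>lo)&(W[...,2]<hi)&(W[...,0]>box[0])&(W[...,0]<box[1])&(W[...,1]>box[2])&(W[...,1]<box[3])
    n,l,s,c=cv2.connectedComponentsWithStats(m.astype(np.uint8))
    out=[]
    for i in range(1,n):
        if s[i,4]<60: continue
        P=W[l==i];r=cv2.minAreaRect((P[:,:2]*1000).astype(np.float32))
        b=cv2.boxPoints(r);e=[b[1]-b[0],b[2]-b[1]];e=max(e,key=np.linalg.norm)
        a=np.degrees(np.arctan2(e[1],e[0]))%180
        out.append((c[i].round(),np.round(r[0],1),np.round(r[1],1),round(a,1),np.percentile(P[:,2],[5,50,95]).round(4),s[i,4]))
    return out
E
python3 - <<'E'
from h import *
o=ctrl.get_obs();print(Ro.from_rotvec(o["tool_rot"]).as_matrix().round(3))
for n in("wrist","side","scene"):
    z=np.load(f"pics/{n}0.npz");d=z["d"];W=cloud(n,d,o)
    T=W[(d>0)&(W[...,0]>.4)&(W[...,0]<1)&(abs(W[...,1])<.3)]
    print(n,[np.round(np.median(W[v,u]),3) if 0 else W[v,u].round(3) for u,v in [(381,280),(293,274)]] if n=="wrist" else "")
    for b in bars(W,d,.078,.095,(.45,1,-.25,.25)): print(*b)
    if n!="scene":
        m=(d>0)&(W[...,2]>.037)&(W[...,2]<.052)&(W[...,0]>.45)&(W[...,0]<1)&(abs(W[...,1])<.25)
        P=W[m];
        r=cv2.minAreaRect((P[:,:2]*1000).astype(np.float32));print("plate",r)
        A=np.c_[P[:,:2],np.ones(len(P))];print(np.linalg.lstsq(A,P[:,2],rcond=None)[0])
E
```

```text
[[-0.002  1.    -0.   ]
 [ 0.    -0.    -1.   ]
 [-1.    -0.002 -0.   ]]
wrist [array([ 0.664, -0.045,  0.08 ]), array([ 0.597, -0.053,  0.05 ])]
[299.  51.] [607.3 109.1] [12.  36.1] 109.9 [0.0818 0.0834 0.0847] 1211
[113. 125.] [485.6  65. ] [12.9 36. ] 109.5 [0.0799 0.0857 0.087 ] 1287
[382. 286.] [665.  -50.5] [12.4 36. ] 173.8 [0.079  0.0809 0.0822] 736
[222. 339.] [543.2 -94.4] [12.1 35.7] 109.8 [0.0796 0.0833 0.0845] 738
plate ((574.5186767578125, 7.936676025390625), (168.63092041015625, 209.3809356689453), 19.831270217895508)
[-0.02252934 -0.00023568  0.0577853 ]
side 
[307. 210.] [605.9 107.4] [12.5 35.3] 108.4 [0.0786 0.0821 0.084 ] 128
[240. 243.] [484.4  62.6] [12.6 36.5] 109.7 [0.0793 0.0847 0.0862] 190
[391. 260.] [663.9 -52.1] [12.9 36. ] 174.7 [0.0786 0.0801 0.0815] 158
[323. 306.] [542.2 -96.1] [12.6 37. ] 110.2 [0.0787 0.0823 0.0838] 269
plate ((573.01904296875, 5.710113525390625), (169.99009704589844, 209.68399047851562), 19.993480682373047)
[-0.01102877  0.00813549  0.05032949]
scene 
[257. 188.] [541.9 -90.8] [12.8 23. ] 112.1 [0.0788 0.0832 0.0853] 144
[375. 210.] [486.7  62.8] [13.6 35.7] 109.3 [0.0796 0.0855 0.0878] 279
[223. 268.] [665.9 -52.3] [12.8 36.6] 173.9 [0.0789 0.0812 0.0832] 249
[355. 296.] [608.6 106.8] [13.6 36. ] 110.2 [0.0797 0.0834 0.0856] 297
```

Three views agree:

| Quantity | Value |
|---|---|
| Screw axis | about (665, -51.5) mm |
| Bar direction | 174° |
| Stage x | about -70° |
| Screw v | about -64° (-1.12 rad) |
| Bar top height | 81 mm |

The tool's y axis therefore needs to go to 84°, which is -84° about tool x. I move above the screw first.

```bash
python3 -m handwheel '[1,0.01,0.005,0.006,-7,0,0, 1,0.02,0.01,0.012,-14,0,0, 1,0.03,0.015,0.02,-21,0,0, 1,0.04,0.02,0.026,-28,0,0, 1,0.05,0.025,0.032,-35,0,0, 1,0.06,0.03,0.038,-42,0,0, 1,0.07,0.035,0.045,-49,0,0, 1,0.075,0.04,0.0515,-56,0,0, 1,0.08,0.04,0.0515,-63,0,0, 1,0.08,0.04,0.0515,-70,0,0, 1,0.08,0.04,0.0515,-77,0,0, 1,0.08,0.04,0.0515,-84,0,0]' 40
python3 -m handwheel '[1,0,0,0,0,0,0, 1,0,0,0,0,0,0]'
python3 - <<'E'
from h import *
o=ctrl.get_obs();print(o['t'],o['tool_pos'],o['q'].round(2),Ro.from_rotvec(o["tool_rot"]).as_matrix().round(3))
im,d=ctrl.get_image("wrist");cv2.imwrite("pics/w1.png",im)
W=cloud("wrist",d,o)
for b in bars(W,d,.076,.095,(.45,.8,-.15,.25)): print(*b)
E
```

```text
t: 1.15
tool_pos: [0.6646, -0.0515, 0.1505]
tool_rot: [0.078, 1.571, -0.077]
contact_force: [-0.7, -0.2, -1.4]
opening: 0.0854
t: 1.32
tool_pos: [0.6648, -0.0515, 0.1509]
tool_rot: [0.085, 1.57, -0.085]
contact_force: [0.0, -0.8, -0.3]
opening: 0.0855
1.3167 [ 0.66475167 -0.05146668  0.15088292] [-0.19  0.21  1.58  0.    1.35 -1.65] [[-0.001  0.108  0.994]
 [ 0.     0.994 -0.108]
 [-1.     0.    -0.001]]
[195.  20.] [543.4 -94.9] [12.6 36.3] 110.2 [0.0785 0.0831 0.0844] 2311
[624. 124.] [610.8  99.4] [12.5 16.9] 108.6 [0.0767 0.0825 0.084 ] 937
[327. 259.] [664.9 -50.6] [11.9 35.7] 173.4 [0.0788 0.0807 0.0818] 1454
```

View pics/w1.png

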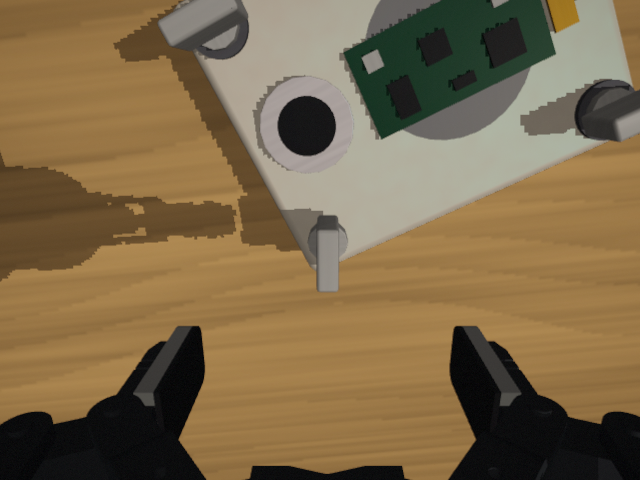

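The bar at (327,255) lies midway between the fingers and parallel to the pads, at (664.9,-50.6), 173.4°. I descend 98 mm with the jaws half closed at the end, then grip.

```bash
python3 -m handwheel '[1,0.015,0,0,0,0,0, 1,0.035,0,0,0,0,0, 1,0.055,0,0,0,0,0, 1,0.07,0,0,0,0,0, 1,0.083,0,0,0,0,0, 1,0.092,0,0,0,0,0, 1,0.098,0,0,0,0,0, 1,0.098,0,0,0,0,0]' 40
python3 -m handwheel '[0.5,0,0,0,0,0,0, 0.4,0,0,0,0,0,0, 0.3,0,0,0,0,0,0, 0.2,0,0,0,0,0,0, 0.1,0,0,0,0,0,0, 0.05,0,0,0,0,0,0, 0,0,0,0,0,0,0, 0,0,0,0,0,0,0, 0,0,0,0,0,0,0]' 40
python3 - <<'E'
from h import *
im,d=ctrl.get_image("side");cv2.imwrite("pics/s2.png",im[150:400,200:500].repeat(2,0).repeat(2,1))
o=ctrl.get_obs();print(o['t'],o['tool_pos'],o['contact_force'],o['wrist_torque'])
E
```

```text
t: 2.03
tool_pos: [0.6642, -0.0514, 0.0516]
tool_rot: [0.083, 1.572, -0.082]
contact_force: [-0.6, 0.1, -0.3]
opening: 0.0854
t: 2.78
tool_pos: [0.6653, -0.0513, 0.0538]
tool_rot: [0.083, 1.568, -0.082]
contact_force: [0.4, 1.0, 2.5]
opening: 0.0111
2.8333 [ 0.66529094 -0.05127055  0.05377907] [0.09818026 1.25981058 3.55479178] [ 0.38673679  0.03529211 -0.05762574]
```

View pics/s2.png

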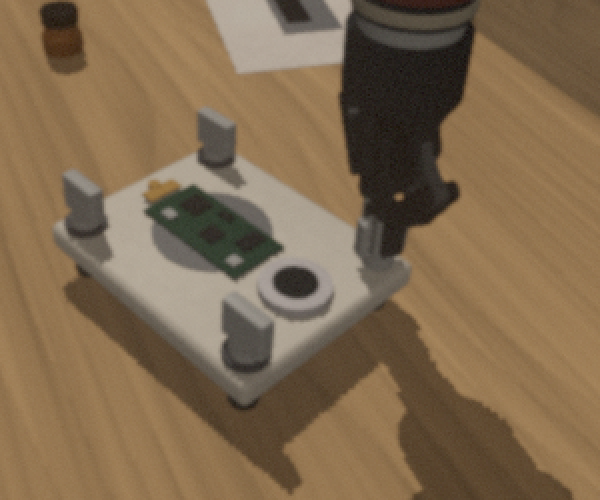

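The bar is held with an opening of 11 mm and small forces. I turn it 64° clockwise, rising 3 mm along the way.

```bash
python3 -m handwheel '[0,0,0,0,5,0,0, 0,-0.0005,0,0,11,0,0, 0,-0.001,0,0,17,0,0, 0,-0.001,0,0,23,0,0, 0,-0.0015,0,0,29,0,0, 0,-0.0015,0,0,35,0,0, 0,-0.002,0,0,41,0,0, 0,-0.0025,0,0,47,0,0, 0,-0.0025,0,0,53,0,0, 0,-0.003,0,0,59,0,0, 0,-0.003,0,0,64,0,0, 0,-0.003,0,0,64,0,0]' 40
python3 -m handwheel '[0,0,0,0,0,0,0]'
python3 - <<'E'
from h import *
o=ctrl.get_obs();print(o['t'],o['tool_pos'],o['contact_force'],o['wrist_torque']);print(Ro.from_rotvec(o["tool_rot"]).as_matrix().round(3))
im,d=ctrl.get_image("wrist");cv2.imwrite("pics/w3.png",im)
W=cloud("wrist",d,o)
for b in bars(W,d,.076,.095,(.45,.8,-.15,.25)): print(*b)
E
```

```text
t: 3.83
tool_pos: [0.6638, -0.0512, 0.0564]
tool_rot: [0.949, 1.356, -0.952]
contact_force: [-6.1, 3.2, 4.9]
opening: 0.0112
t: 3.92
tool_pos: [0.6638, -0.0512, 0.0563]
tool_rot: [0.947, 1.357, -0.95]
contact_force: [-4.6, 3.2, 4.4]
opening: 0.0114
3.9167 [ 0.66383032 -0.05119306  0.0563262 ] [-4.62577843  3.16961745  4.44669561] [-0.07837466  0.67195521 -0.02515765]
[[-0.003  0.939  0.343]
 [-0.     0.343 -0.939]
 [-1.    -0.003 -0.001]]
[326. 362.] [661.  -49.3] [35.7 34.1] 76.1 [0.078  0.0834 0.0936] 7187
```

View pics/w3.png

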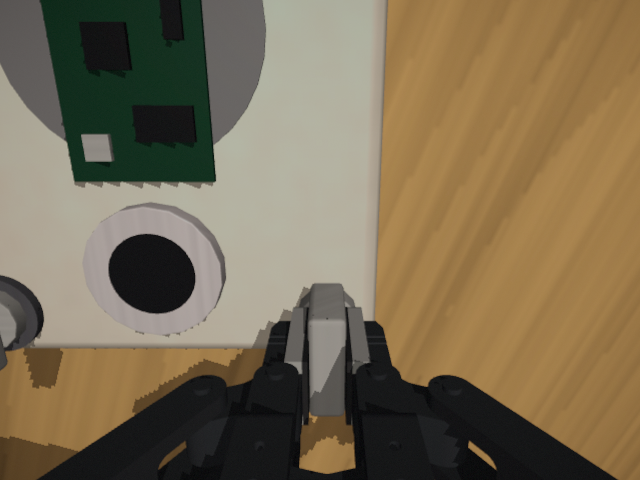

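In the picture the bar (326,350) lies parallel to the stage's right-hand long edge (col ~380). I open partway and back out upwards.

```bash
python3 -m handwheel '[0.3,0,0,0,0,0,0, 0.45,0,0,0,0,0,0, 0.45,0,0,0,0,0,0, 0.45,0,0,0,0,0,0, 0.45,-0.01,0,0,0,0,0, 0.45,-0.025,0,0,0,0,0, 0.45,-0.045,0,0,0,0,0, 0.45,-0.07,0,0,0,0,0, 0.45,-0.095,0,0,0,0,0, 0.45,-0.12,0,0.0,0,0,0, 0.45,-0.145,0,0.02,0,0,0, 0.45,-0.16,0,0.03,0,0,0]'
python3 -m handwheel '[0.45,-0.02,0,0.03,0,0,0, 0.45,-0.04,0,0.06,0,0,0, 0.45,-0.05,0,0.08,0,0,0, 0.45,-0.05,0,0.08,0,0,0, 0.45,-0.05,0,0.08,0,0,0, 0.45,-0.05,0,0.08,0,0,0]'
python3 - <<'E'
from h import *
for n in("wrist","side","scene"):
    o=ctrl.get_obs()
    im,d=ctrl.get_image(n);cv2.imwrite(f"pics/{n}4.png",im)
    W=cloud(n,d,o);print(n)
    for b in bars(W,d,.078,.095,(.45,1,-.25,.25)): print(*b)
    m=(d>0)&(W[...,2]>.037)&(W[...,2]<.052)&(W[...,0]>.45)&(W[...,0]<1)&(abs(W[...,1])<.25)
    P=W[m]
    r=cv2.minAreaRect((P[:,:2]*1000).astype(np.float32));print("plate",r)
    A=np.c_[P[:,:2],np.ones(len(P))];print(np.linalg.lstsq(A,P[:,2],rcond=None)[0])
print(o['contact_force'])
E
```

```text
t: 4.97
tool_pos: [0.677, -0.0808, 0.2225]
tool_rot: [0.949, 1.347, -0.945]
contact_force: [0.1, 0.3, -0.0]
opening: 0.0384
t: 5.47
tool_pos: [0.7023, -0.1543, 0.2666]
tool_rot: [0.948, 1.355, -0.948]
contact_force: [0.6, -0.8, -0.9]
opening: 0.0383
wrist
[139.  53.] [541.5 -94.2] [12.6 36.1] 109.1 [0.0795 0.0832 0.0846] 1069
[325.  53.] [663.4 -50.3] [11.3 35.4] 110.1 [0.0819 0.0834 0.0847] 943
plate ((598.72412109375, -62.32880783081055), (170.02073669433594, 60.885982513427734), 20.156002044677734)
[-0.01992683  0.03283884  0.05894408]
side
[306. 210.] [604.4 107.9] [13.5 35.7] 109.1 [0.0787 0.0825 0.0838] 132
[239. 244.] [482.1  64. ] [12.6 37.7] 108.7 [0.0783 0.0824 0.0837] 169
[390. 259.] [661.9 -51.3] [14.7 35.7] 112.4 [0.079  0.0824 0.0837] 201
[322. 306.] [540.4 -95.6] [12.6 36.2] 110.1 [0.0789 0.0824 0.0837] 264
plate ((572.1875, 5.824188232421875), (170.1726837158203, 211.19277954101562), 19.9970703125)
[0.00695162 0.00279457 0.04014439]
scene
[254. 186.] [542.4 -96.5] [14.5 35.9] 111.2 [0.0791 0.0835 0.0855] 236
[376. 210.] [485.1  63.3] [15.5 35.8] 108.7 [0.0792 0.0834 0.0856] 251
[224. 267.] [664.5 -52.3] [13.6 36.4] 109.4 [0.0793 0.0835 0.0858] 279
[356. 295.] [606.8 107.3] [13.3 36.2] 109.2 [0.0792 0.0836 0.0855] 299
plate ((574.662353515625, 5.138214111328125), (171.303955078125, 210.3321990966797), 19.91756820678711)
[-0.00615132 -0.00528845  0.04858038]
[-0.11822715 -0.90559508  0.04570762]
```

View pics/wrist4.png

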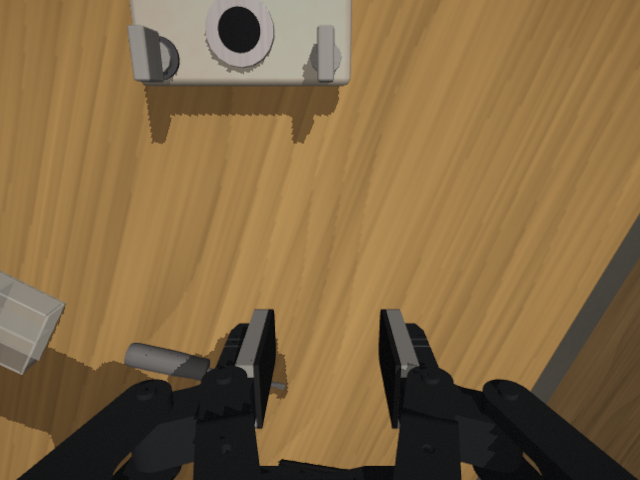

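View pics/side4.png

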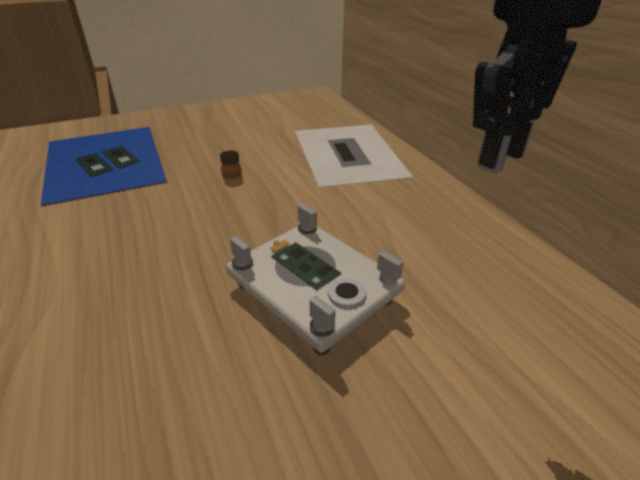

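All four bars now top out at the same height: 82.4–82.5 mm in the side view and 83.4–83.6 mm in the scene view. The screw's bar reads 109–112°, against about 109.5° for the others. The stage moved about 2 mm, and the gripper is clear.

```bash
python3 -c "
from station import ctrl
print(ctrl.get_obs()['contact_force']); print(ctrl.finish_job())"
```

```text
[ 0.26220271 -0.30118158 -0.6060539 ]
the job is handed in; nothing more can be done
None
```

I gripped the backed-off +x,+y screw by its bar, turned it 64° clockwise while rising 3 mm, let go and backed the gripper clear. The job was handed in about 5.6 s into the 29 s allowed.

**Last checks:**
- **Bar angle:** the wrist and scene views put the bar within about 1° of the other three. The coarser side view reads about 3° off, still well inside the 14° limit.
- **Level:** the four bar tops agree within 0.2 mm in the side view and in the scene view; before the turn, opposite corners differed by about 4.5 mm.
- **Position:** the stage shifted about 2 mm, against the 30 mm limit.
- **Forces:** they stayed below about 10 N in every reading and were near zero at the end.

**Checks that disagreed or were missing:** the plane fits to the plate top gave slopes of 0.007 to 0.008 in the side and scene views, with opposite signs. I put that down to camera calibration error. The wrist view's fit was unusable because it saw only part of the plate. The far foot's load could not be measured directly; I inferred it from the screw angle and the level bar tops.

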